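# Set out the slide station round the slide box

### The arm

A 7-joint arm with a two-finger parallel gripper is mounted at the origin on a cart in front of the work surface, level with it; the furniture and walls round the work are solid. World frame = base frame: x ahead of the robot, y to its left, z up, the work surface at z = 0. Lengths are in mm, angles in rad, forces in N, time in s.
With the tool pointing down it reaches from about 400 to 875 mm from the base axis. Payload 4.4 kg.
Tool frame: the origin (TCP) lies at the very end of the fingers, on their centre line; the grasp point (between the pads) lies 19 mm behind it (ctrl.grip_depth is the distance from the TCP to the grasp point, in mm); z points along the fingers, x is the direction in which the jaws open and shut, and the axes are right-handed (so a half turn about z gives the same grasp; the last joint's range is limited). The gripper opens to 85 mm and grips with 20 to 120 N. Pads are 22 mm wide; open, the fingers measure 114 mm over their backs; the gripper's body (76 mm by 85 mm) begins 54 mm behind the grasp point. The pads swing forward as they close: fully open they stand 13 mm farther back than shut.
Start: joints at [1.235, 0.628, 0.038, 1.517, -0.027, 0.996, -0.02], TCP at [173.278, -626.492, 231.313] pointing down, gripper open.
Joint ranges: [-3.06, 3.06], [-0.37, 2.12], [-1.25, 1.32], [0.18, 2.47], [-1.1, 4.24], [0.23, 1.98], [-2.94, 2.94]. Speed limits (rad/s): [2.57, 2.57, 3.14, 3.14, 3.14, 3.14, 3.14].

### API

Orientations are given as [roll, pitch, yaw] about the fixed x, y, z axes, in that order (R = Rz(yaw) Ry(pitch) Rx(roll)).
In Python, from cell import ctrl gives the robot as it stands.
- The arm moves only by the shell command python3 -m creep 'ROWS'. ROWS is JSON, a list of rows, each an object with "hand": the opening, from 0 (shut) to 1 (fully open); "travel": the shift along the tool's x, y, z in cm, a list of three; "angular": the turn, a rotation vector about the tool's x, y, z in degrees, a list of three. In form: [{"hand": hand, "travel": [tx, ty, tz], "angular": [rx, ry, rz]}, ...]. A call has 1 to 20 rows; each row is the pose to reach, as a shift and turn from the pose measured when the call began, along the tool's axes at that moment; what a row does not reach only later rows make up. A row lasts 1/10 s, in which the tool goes at most 50 mm and 8.59 degrees, less where a joint would pass 70% of its speed; a pose out of reach is approached as far as the arm can. A call with a gripper value outside its range is refused whole. The fingers move at their own pace and stop on an object; the grip force is fixed at half the most. Time passes only in rows, so rows that repeat a pose let the fingers close. It gives the time, the measured TCP pose, the force and the opening at its end, in the units of the state.
- ctrl.read_state(): the state, without advancing time (a new reading comes with each control period).
- ctrl.get_image(name): name is "scene" or "top" or "wrist"; returns a dict with "frame" (384x512x3 uint8, red, green, blue), "fx", "fy", "cx", "cy" (pixels), "D" ([k1, k2, p1, p2, k3] as OpenCV has them; the pictures are not rectified), "origin" and "orientation" of the camera in the world. Camera axes: x right, y down, z forward; pixel columns grow to the right and rows downward; lengths in mm; the calibration is good to about 2 mm. A picture is of the moment at which its call begins. There is no depth.
- ctrl.finish_job(): hands the job in, once; it reports no verdict.
Trained networks look in the newest picture that a camera, given by its name, has taken for a name from the list of things; names that differ only in an ending like _2 or _b are one class to them, and where a whole thing is asked for, a point or a joint stands for the part that bears it (a point fixed in the world has none). Each returns a list of dicts, best first, with "confidence" (0 to 1); they miss things now and then, are a little off and sometimes report something else, mostly with a low value. They report only what shows in the picture. A call takes as long as a camera call. They do not tell look-alikes from the thing itself.
- ctrl.regions_of(camera, thing): "region" (384x512 bool, what is visible of it).
- ctrl.spot_point(camera, thing): "at" ([x, y, z] in mm, in world coordinates, good to about 4 mm: a listed point, or the origin of a listed thing).
The state is a dict: "clock": time; "qpos": joint angles; "qd": joint speeds; "tau": joint torques, N m; "eef_pos": TCP position; "tool_rot": TCP orientation; "force": force on the tool from outside, world axes, zero at the start; "torque": the same for the moment, N m; "width": finger opening in mm.
Only numpy, scipy, OpenCV 4.12 (cv2) and the standard library are available. Lean on these libraries where they do the work, as an engineer would, in place of code of your own. Each camera call takes 0.05 s, during which the arm holds its last target. There are 200 camera calls.

### The job

Set out the slide station round the slide box without shifting the box: the dropper bottle that now stands on the box goes upright on the worktop at the box's left side, the carton upright at its right side and squared up with the box, and the forceps flat in front of the box, parallel to its front edge, each opposite the middle of its side with a gap of about 2 cm to the box. Set the timer, face up, on the middle of the box's lid. Left, right and front are as the robot sees the box, but square to the box's own sides; leave the swab pot and the tape roll alone.

Things in the scene. Friction and masses are not known exactly. Their poses are not given: they have to be found in the camera images.
- slide_box: Flat closed slide box with rounded edges and a fixed snap lid, lying on the worktop: 87 mm (its x) by 100 mm (its y), 34 mm high, 0.6 kg, loose (the like box far behind the microscope does not matter). Origin at the centre of its underside; +x points to its back (away from the robot, turned up to 0.25 rad), +y to its left side, z up. Its lid is flat at 34 mm. Its sides lie at x = -43 and +44 mm, y = -50 and +50 mm.
- dropper: Dropper bottle with a pointed screw cap, standing on the slide box's lid at the start: round body 39 mm across up to about 55 mm high, total height 100 mm, 0.06 kg; other dropper bottles far behind the microscope do not matter. Take it round the body, 25 to 50 mm above its foot. Origin at the centre of its underside, z up.
- timer: Low white bench timer with a slanted face and buttons: 66 mm (its x) by 62 mm (its y), 22 mm high, loose on the worktop. Origin at the centre of its underside, z up; take it across its 62 mm (y) low down, 8 to 14 mm above its foot.
- carton: Small closed carton: 50 mm (its x) by 55 mm (its y), 70 mm high, loose on the worktop. Origin at the centre of its underside, z up; take it across its 50 mm (x). Either of its sides may face the box at the end.
- forceps: Straight steel forceps lying flat on the worktop: 124 mm long (its y), at most 21 mm wide (its x; 18 mm in the grip at the middle), 10 mm high, 0.03 kg, solid to the grip. Origin at the centre of its underside, z up. Either end may point left at the end.
- swab_pot: Round grey pot with swabs, 64 mm across, 120 mm high; loose bystander. Origin at the centre of its underside.
- tape_roll: Roll of white tape lying flat, 75 mm across, 19 mm high; loose bystander. Origin at the centre of its underside.
Not all that is in view belongs to the job. Of the things that look like the slide_box, take the one that is farthest to the robot's left at the start.

How it is judged (in metres and radians):
At the end, for the whole second after the job is handed in: In the box's frame, centres within 15 mm of each side's middle: bottle upright 76-104 mm left, carton upright 82-110 mm right and square within 0.2 rad, forceps flat 58-86 mm in front and parallel within 0.2 rad, timer flat on the lid within 15 mm of its middle. All at rest (x of dropper in the frame of slide_box between -0.015 and 0.015 m and y of dropper in the frame of slide_box between 0.076 and 0.104 m and height (world z) of each of dropper, carton, forceps below 0.008 m and angle between each of dropper, carton, timer's own z axis and vertical below 0.1 rad and x of carton in the frame of slide_box between -0.015 and 0.015 m and y of carton in the frame of slide_box between -0.11 and -0.082 m and (angle between the x axis of carton and the x axis of slide_box, either way round below 0.2 rad or angle between the x axis of carton and the y axis of slide_box, either way round below 0.2 rad) and x of forceps in the frame of slide_box between -0.086 and -0.058 m and y of forceps in the frame of slide_box between -0.015 and 0.015 m and angle between the y axis of forceps and the y axis of slide_box, either way round below 0.2 rad and angle between forceps's own z axis and vertical below 0.15 rad and horizontal distance between timer and slide_box below 0.015 m and z of timer in the frame of slide_box between 0.03 and 0.04 m and linear speed of each of dropper, timer, carton, forceps, slide_box below 0.02 m/s); the robot touches nothing.
It fails at once if the slide box is shifted by more than 20 mm (distance of slide_box from where it was at the start of the episode above 0.02 m).
It fails at once if the swab pot is shifted by more than 20 mm (distance of swab_pot from where it was at the start of the episode above 0.02 m).
It fails at once if the tape roll is shifted by more than 20 mm (distance of tape_roll from where it was at the start of the episode above 0.02 m).
It also fails if it takes over 115 s, if anything falls off the work surface, if the arm or the gripper's body presses on something with over 40 N, if the wrist force passes 120 N, or if a joint passes its speed limit or range.

## Working session

There is one attempt and no reset: what is moved stays moved. The work goes in short steps, Python scripts to look and compute and a shell command to move; the robot and the scene stay as the last step left them, time stands still between calls to the robot, and variables do not carry over. Pictures are saved under pics/ and viewed, about 12 in all and at most 16, crops included, and the job is handed in when it is done.

```bash
ls; mkdir -p pics
python3 - <<'E'
from cell import ctrl
import cv2
s=ctrl.read_state(); print({k:s[k] for k in('clock','eef_pos','tool_rot','force','width')})
for c in('scene','top'):
    i=ctrl.get_image(c); cv2.imwrite(f'pics/{c}0.png',i['frame'][:,:,::-1]); print(c,i['origin'],i['orientation'],i['fx'],i['cx'],i['cy'],i['D'])
    for t in('slide_box','dropper','timer','carton','forceps','swab_pot','tape_roll'):
        print(t,[(round(d['confidence'],2),[round(float(v)) for v in d['at']]) for d in ctrl.spot_point(c,t)])
E
```

```text
pics
{'clock': 0.0, 'eef_pos': array([ 173.10596088, -625.89245873,  230.43575507]), 'tool_rot': array([ 3.14158501e+00,  1.81287644e-03, -1.30101081e+00]), 'force': array([-0.02615281, -0.43962902, -0.88888999]), 'width': 85.66589287848922}
scene [ 101.49423076 -938.20770211  766.50468017] [-2.29922661 -0.01344691 -0.61292993] 449.03947176642225 265.33219899804 187.57078312666067 [-0.17969155  0.          0.          0.          0.        ]
slide_box [(0.92, [540, -240, 2]), (0.62, [555, -615, -2])]
dropper [(0.98, [549, -256, 35])]
timer [(0.71, [679, -150, -4])]
carton [(0.7, [650, -278, 3])]
forceps [(0.56, [474, -449, 5])]
swab_pot [(0.68, [619, -467, 4])]
tape_roll [(0.65, [462, -37, 2])]
top [ 483.97541504 -267.93721504 1077.48551625] [-3.05759719 -0.00824831 -1.56856056] 391.4588419128135 256.9476200533376 195.3019388758466 [-0.10033337  0.          0.          0.          0.        ]
slide_box [(0.77, [557, -615, 2]), (0.58, [539, -237, 5]), (0.49, [547, -253, 36])]
dropper [(0.53, [547, -253, 34])]
timer [(0.97, [676, -144, -2]), (0.42, [475, -444, 5])]
carton [(0.91, [648, -278, -5])]
forceps [(0.47, [476, -446, 4])]
swab_pot [(0.95, [618, -466, 0])]
tape_roll [(0.93, [463, -36, 4]), (0.72, [647, -278, 0])]
```

Run:
```python
import cv2
i=cv2.imread('pics/top0.png'); cv2.imwrite('pics/top0b.png',cv2.resize(i,None,fx=1.5,fy=1.5,interpolation=cv2.INTER_CUBIC))
```

```text
(no output)
```

View pics/top0b.png

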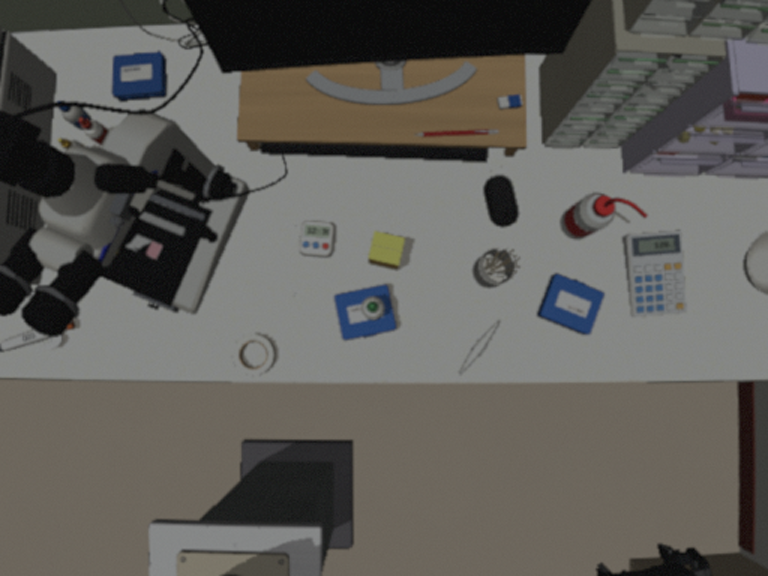

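View pics/scene0.png

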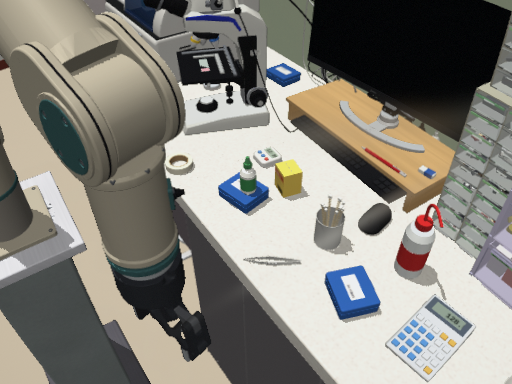

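The top view (768x576) shows the target box at about (365,312) with the bottle on it, the carton at (388,250), timer at (318,238), forceps at (480,347), pot at (495,268) and tape at (255,353). The look-alike box at (570,303) lies further right, so it is not ours. The scene view agrees. Next I'll measure the outlines.

```bash
cat > h.py <<'E'
from cell import ctrl
import cv2, numpy as np
from scipy.spatial.transform import Rotation as R
def rect(im,px,z):
    K=np.array([[im['fx'],0,im['cx']],[0,im['fy'],im['cy']],[0,0,1]])
    u=cv2.undistortPoints(np.float64(px).reshape(-1,1,2),K,np.float64(im['D'])).reshape(-1,2)
    d=R.from_euler('xyz',im['orientation']).apply(np.c_[u,np.ones(len(u))]); o=np.array(im['origin'])
    return (o+d*((z-o[2])/d[:,2])[:,None])[:,:2]
def outline(cam,thing,z,near=None):
    "minAreaRect of the region's outline taken at height z: centre, sizes, angle of the first size's direction"
    im=ctrl.get_image(cam); out=[]
    for d in ctrl.regions_of(cam,thing):
        c,_=cv2.findContours(d['region'].astype(np.uint8),cv2.RETR_EXTERNAL,cv2.CHAIN_APPROX_NONE)
        p=rect(im,max(c,key=len),z)
        r=cv2.minAreaRect(p.astype(np.float32))
        out.append((round(d['confidence'],2),np.round(r[0],1),np.round(r[1],1),round(np.radians(r[2]),3)))
    return out,im
def togo(x,y,z,yaw):
    "rows to reach: travel (cm) in the tool axes and turn (deg); yaw modulo pi"
    s=ctrl.read_state(); T=R.from_euler('xyz',s['tool_rot'])
    t=T.inv().apply(np.array([x,y,z])-s['eef_pos'])/10
    best=min(((T.inv()*R.from_euler('xyz',[np.pi,0,yaw+k*np.pi])).as_rotvec() for k in(0,1)),key=np.linalg.norm)
    print('travel',np.round(t,2),'ang',np.round(np.degrees(best),2),'j7',round(s['qpos'][6],2))
E
python3 - <<'E'
from h import *
print(ctrl.grip_depth)
for t,z in(('slide_box',25),('dropper',80),('timer',10),('carton',70),('forceps',5)):
    for c in('top','scene'):
        print(t,c,outline(c,t,z)[0])
E
```

```text
18.700000000000003
slide_box top [(0.72, array([ 537.2, -237.4]), array([ 90.2, 101. ]), np.float64(0.209)), (0.72, array([ 554.2, -612.9]), array([104. ,  87.6]), np.float64(1.17))]
slide_box scene [(0.67, array([ 551.4, -616.2]), array([117.8,  97.1]), np.float64(1.172)), (0.56, array([ 537.1, -244.6]), array([101.7, 117.9]), np.float64(0.192))]
dropper top [(0.69, array([ 541.8, -251.9]), array([38.3, 38.3]), np.float64(0.003)), (0.58, array([ 661.8, -158.6]), array([53.4, 57.3]), np.float64(1.489))]
dropper scene [(0.64, array([ 546. , -249.8]), array([137. ,  37.1]), np.float64(1.0))]
timer top [(0.79, array([ 674.4, -150.6]), array([62.5, 70.7]), np.float64(1.472))]
timer scene [(0.89, array([ 674.6, -147.6]), array([77.5, 70.6]), np.float64(1.493))]
carton top [(0.76, array([ 644. , -275.6]), array([55.6, 60.5]), np.float64(1.359))]
carton scene [(0.74, array([ 626.2, -305.6]), array([142.1,  69.2]), np.float64(0.903))]
forceps top []
forceps scene [(0.88, array([ 492.6, -459. ]), array([19.5, 78.1]), np.float64(0.966))]
```

```bash
python3 -c "
from h import *
togo(500,-250,260,0.2)"
```

```text
travel [-27.58 -41.52  -2.87] ang [ -0.  -0. -86.] j7 -0.02
```

```bash
T='import'; python3 -m creep '[{"hand":1,"travel":[0,0,-3],"angular":[0,0,0]},{"hand":1,"travel":[-27.6,-41.5,-3],"angular":[0,0,-86]},{"hand":1,"travel":[-27.6,-41.5,-3],"angular":[0,0,-86]},{"hand":1,"travel":[-27.6,-41.5,-3],"angular":[0,0,-86]},{"hand":1,"travel":[-27.6,-41.5,-3],"angular":[0,0,-86]},{"hand":1,"travel":[-27.6,-41.5,-3],"angular":[0,0,-86]},{"hand":1,"travel":[-27.6,-41.5,-3],"angular":[0,0,-86]},{"hand":1,"travel":[-27.6,-41.5,-3],"angular":[0,0,-86]},{"hand":1,"travel":[-27.6,-41.5,-3],"angular":[0,0,-86]},{"hand":1,"travel":[-27.6,-41.5,-3],"angular":[0,0,-86]},{"hand":1,"travel":[-27.6,-41.5,-3],"angular":[0,0,-86]},{"hand":1,"travel":[-27.6,-41.5,-3],"angular":[0,0,-86]},{"hand":1,"travel":[-27.6,-41.5,-3],"angular":[0,0,-86]},{"hand":1,"travel":[-27.6,-41.5,-3],"angular":[0,0,-86]},{"hand":1,"travel":[-27.6,-41.5,-3],"angular":[0,0,-86]},{"hand":1,"travel":[-27.6,-41.5,-3],"angular":[0,0,-86]}]'
python3 - <<'E'
from h import *
for t,z in(('slide_box',25),('dropper',90)):
    o,im=outline('wrist',t,z); print(t,o)
    print([(round(d['confidence'],2),np.round(d['at'])) for d in ctrl.spot_point('wrist',t)])
print(im['origin'],im['orientation'],im['fx'])
cv2.imwrite('pics/w1.png',im['frame'][:,:,::-1])
E
```

```text
clock: 3.4
eef_pos: [498.9, -251.3, 261.3]
tool_rot: [3.141, 0.0, 0.197]
force: [-0.4, 0.8, -0.5]
width: 85.4
slide_box [(0.71, array([ 539.1, -240.5]), array([ 86.4, 101.8]), np.float64(0.201))]
[(0.67, array([ 538., -242.,    0.]))]
dropper [(0.84, array([ 539.8, -250.1]), array([37.6, 46.8]), np.float64(0.977))]
[(0.82, array([ 548., -255.,   35.])), (0.2, array([ 476., -447.,   -2.]))]
[ 485.81598724 -184.17523351  403.98753504] [2.86853736e+00 1.72462305e-04 1.98919475e-01] 319.6447554669347
```

View pics/w1.png

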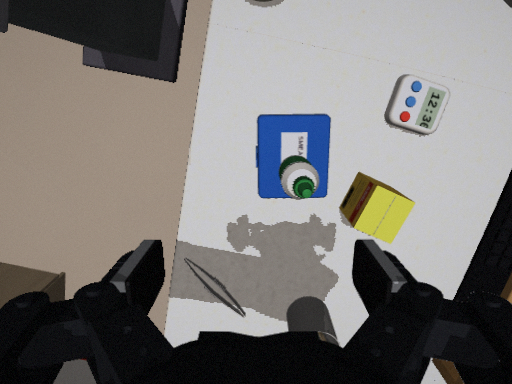

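The wrist view shows the box at (294,157), square to the tool axes. The bottle's shoulder is at (299,180), the carton at (385,210) and the timer at (418,104). I'll check the bottle from its shoulder pixels, then take it.

```bash
python3 -c "
from h import *
im=ctrl.get_image('wrist')
print(rect(im,[[299,180]],87),rect(im,[[258,115],[328,115],[327,198],[259,198]],34), rect(im,[[305,187]],132))
togo(546,-254,180,0.2)
togo(546,-254,63,0.2)"
```

```text
[[ 542.60481988 -252.5160959 ]] [[ 489.08491888 -199.46294988]
 [ 566.86866653 -183.47991393]
 [ 590.6935202  -279.13121265]
 [ 509.76676093 -295.49647406]] [[ 541.24780726 -247.89312574]]
travel [4.46 1.32 8.14] ang [ 0.   -0.   -0.01] j7 0.39
travel [ 4.46  1.31 19.84] ang [ 0.   -0.   -0.01] j7 0.39
```

```bash
python3 -m creep '[{"hand":1,"travel":[4.4,1.2,0],"angular":[0,0,0]},{"hand":1,"travel":[4.4,1.2,5],"angular":[0,0,0]},{"hand":1,"travel":[4.4,1.2,8],"angular":[0,0,0]},{"hand":1,"travel":[4.4,1.2,12],"angular":[0,0,0]},{"hand":1,"travel":[4.4,1.2,15],"angular":[0,0,0]},{"hand":1,"travel":[4.4,1.2,17],"angular":[0,0,0]},{"hand":1,"travel":[4.4,1.2,18.5],"angular":[0,0,0]},{"hand":1,"travel":[4.4,1.2,19.3],"angular":[0,0,0]},{"hand":1,"travel":[4.4,1.2,19.8],"angular":[0,0,0]},{"hand":1,"travel":[4.4,1.2,19.8],"angular":[0,0,0]},{"hand":1,"travel":[4.4,1.2,19.8],"angular":[0,0,0]}]'
python3 -m creep '[{"hand":0,"travel":[0,0,0],"angular":[0,0,0]},{"hand":0,"travel":[0,0,0],"angular":[0,0,0]},{"hand":0,"travel":[0,0,0],"angular":[0,0,0]},{"hand":0,"travel":[0,0,0],"angular":[0,0,0]},{"hand":0,"travel":[0,0,0],"angular":[0,0,0]},{"hand":0,"travel":[0,0,0],"angular":[0,0,0]},{"hand":0,"travel":[0,0,0],"angular":[0,0,0]},{"hand":0,"travel":[0,0,0],"angular":[0,0,0]}]'
python3 - <<'E'
from h import *
i=ctrl.get_image('scene')['frame'][:,:,::-1]
cv2.imwrite('pics/s2.png',cv2.resize(i[100:300,120:360],None,fx=2.5,fy=2.5))
E
```

```text
clock: 4.85
eef_pos: [545.8, -253.2, 64.2]
tool_rot: [3.141, -0.001, 0.2]
force: [-0.3, 0.3, 0.4]
width: 85.3
clock: 5.65
eef_pos: [546.0, -253.4, 64.9]
tool_rot: [3.14, -0.002, 0.2]
force: [-1.8, 0.2, 6.2]
width: 36.8
```

View pics/s2.png

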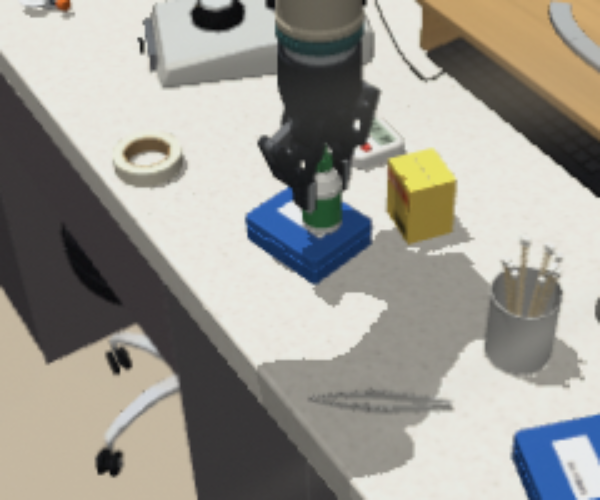

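```bash
python3 -m creep '[{"hand":0,"travel":[0,0,-2],"angular":[0,0,0]},{"hand":0,"travel":[0,0,-5],"angular":[0,0,0]},{"hand":0,"travel":[-0.2,-4,-6],"angular":[0,0,0]},{"hand":0,"travel":[-0.5,-8,-5],"angular":[0,0,0]},{"hand":0,"travel":[-0.5,-10.5,-4],"angular":[0,0,0]},{"hand":0,"travel":[-0.5,-10.5,-1],"angular":[0,0,0]},{"hand":0,"travel":[-0.5,-10.5,1],"angular":[0,0,0]},{"hand":0,"travel":[-0.5,-10.5,1],"angular":[0,0,0]}]'
python3 - <<'E'
from h import *
i=ctrl.get_image('scene')['frame'][:,:,::-1]
cv2.imwrite('pics/s3.png',cv2.resize(i[100:300,120:360],None,fx=2.5,fy=2.5))
print(ctrl.spot_point('scene','dropper'),ctrl.spot_point('scene','slide_box')[0])
E
```

```text
clock: 6.5
eef_pos: [518.3, -150.8, 52.5]
tool_rot: [-3.141, 0.003, 0.2]
force: [-0.5, -0.5, -0.3]
width: 36.3
[{'at': [519.9, -152.7, 20.1], 'confidence': 0.71}, {'at': [649.0, -281.6, 3.0], 'confidence': 0.16}] {'at': [555.3, -613.4, -3.1], 'confidence': 0.9}
```

View pics/s3.png

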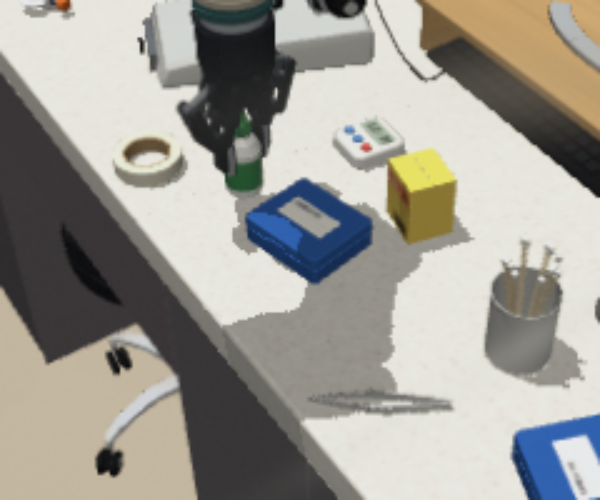

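The bottle is held upright left of the box, at (243,165) in the crop. Now lowering it slowly.

```bash
python3 -m creep '[{"hand":0,"travel":[0.2,0,0.8],"angular":[0,0,0]},{"hand":0,"travel":[0.2,0,1.5],"angular":[0,0,0]},{"hand":0,"travel":[0.2,0,1.8],"angular":[0,0,0]},{"hand":0,"travel":[0.2,0,2.0],"angular":[0,0,0]},{"hand":0,"travel":[0.2,0,2.1],"angular":[0,0,0]},{"hand":0,"travel":[0.2,0,2.1],"angular":[0,0,0]}]'
```

```text
clock: 7.25
eef_pos: [522.8, -151.2, 34.3]
tool_rot: [3.14, -0.003, 0.199]
force: [-0.4, -0.3, -0.9]
width: 36.3
```

```bash
python3 -m creep '[{"hand":0,"travel":[-0.2,0,0.2],"angular":[0,0,0]},{"hand":0,"travel":[-0.2,0,0.3],"angular":[0,0,0]},{"hand":0,"travel":[-0.2,0,0.35],"angular":[0,0,0]},{"hand":0,"travel":[-0.2,0,0.35],"angular":[0,0,0]}]'
```

```text
clock: 7.65
eef_pos: [520.5, -151.7, 30.9]
tool_rot: [3.14, -0.002, 0.199]
force: [-0.7, -0.1, 2.9]
width: 36.5
```

```bash
python3 -m creep '[{"hand":1,"travel":[0,0,0],"angular":[0,0,0]},{"hand":1,"travel":[0,0,0],"angular":[0,0,0]},{"hand":1,"travel":[0,0,0],"angular":[0,0,0]},{"hand":1,"travel":[0,0,0],"angular":[0,0,0]},{"hand":1,"travel":[0,0,0],"angular":[0,0,0]},{"hand":1,"travel":[0,0,-3],"angular":[0,0,0]},{"hand":1,"travel":[0,0,-8],"angular":[0,0,0]},{"hand":1,"travel":[0,0,-13],"angular":[0,0,0]},{"hand":1,"travel":[0,0,-18],"angular":[0,0,0]},{"hand":1,"travel":[0,0,-20],"angular":[0,0,0]}]'
python3 - <<'E'
from h import *
for c in('top','scene'):
    for t in('dropper','slide_box'): print(c,t,[np.round(d['at']) for d in ctrl.spot_point(c,t)][:2])
# wrist hover so that carton and timer lie in view, camera ahead in tool -y
for t,z in(('slide_box',25),('carton',70),('timer',10)): print(t,outline('wrist',t,z)[0])
togo(600,-310,250,0.2)
E
```

```text
clock: 8.65
eef_pos: [522.4, -151.7, 235.8]
tool_rot: [3.137, -0.009, 0.199]
force: [1.2, -0.1, -0.6]
width: 85.8
top dropper [array([ 546., -254.,   37.])]
top slide_box [array([ 555., -616.,    0.]), array([ 675., -147.,   -3.])]
scene dropper [array([ 520., -153.,   20.]), array([ 649., -282.,    3.])]
scene slide_box [array([ 555., -613.,   -3.]), array([ 539., -237.,    3.])]
slide_box [(0.72, array([ 538.7, -239.4]), array([ 88. , 110.7]), np.float64(0.201))]
carton [(0.84, array([ 630.1, -267.5]), array([ 52.6, 108.7]), np.float64(0.556))]
timer [(0.87, array([ 675.3, -149.1]), array([63. , 72.1]), np.float64(1.487))]
travel [ 4.74 17.15 -2.01] ang [ 0.04  0.   -0.03] j7 0.19
```

```bash
python3 -m creep '[{"hand":1,"travel":[8,16,-2],"angular":[0,0,0]},{"hand":1,"travel":[8,16,-2],"angular":[0,0,0]},{"hand":1,"travel":[8,16,-2],"angular":[0,0,0]},{"hand":1,"travel":[8,16,-2],"angular":[0,0,0]},{"hand":1,"travel":[8,16,-2],"angular":[0,0,0]},{"hand":1,"travel":[8,16,-2],"angular":[0,0,0]}]'
python3 - <<'E'
from h import *
for t,z in(('carton',70),('dropper',40),('slide_box',25),('timer',10)):
    o,im=outline('wrist',t,z); print(t,o,[np.round(d['at']) for d in ctrl.spot_point('wrist',t)][:2])
cv2.imwrite('pics/w4.png',im['frame'][:,:,::-1]); print(im['origin'])
E
```

```text
clock: 9.75
eef_pos: [629.2, -291.9, 248.3]
tool_rot: [-3.14, 0.002, 0.199]
force: [0.9, 0.8, -0.4]
width: 85.3
carton [(0.8, array([ 647.3, -275.2]), array([57.9, 53.3]), np.float64(1.355))] [array([ 650., -275.,    2.])]
dropper [(0.72, array([ 522.6, -160.2]), array([48.4, 35. ]), np.float64(0.185))] [array([ 526., -153.,   -1.])]
slide_box [(0.62, array([ 538.5, -239.7]), array([89.6, 99.9]), np.float64(0.209))] [array([ 555., -616.,   -1.]), array([ 539., -240.,    1.])]
timer [(0.79, array([ 674.9, -150.1]), array([62.4, 66.5]), np.float64(1.489))] [array([ 678., -147.,    2.]), array([ 521., -152.,    1.])]
[ 615.91437075 -225.48847667  392.70581086]
```

View pics/w4.png

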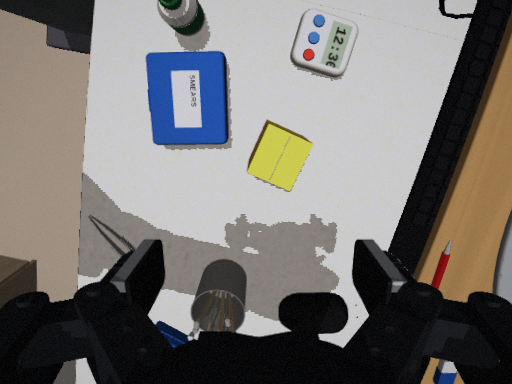

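Carton top is at (280,156), the timer at (325,43) and the bottle now stands left of the box at (185,10). The networks' outlines match the given sizes. Next is the carton.

```bash
python3 -c "
from h import *
togo(648,-276,130,-0.216); togo(648,-276,32,-.216)"
```

```text
travel [ 2.12 -1.23 12.  ] ang [ 4.000e-02 -1.000e-02  2.381e+01] j7 0.39
travel [ 2.12 -1.24 21.8 ] ang [ 4.000e-02 -1.000e-02  2.381e+01] j7 0.39
```

```bash
python3 -m creep '[{"hand":1,"travel":[2.1,-1.2,2],"angular":[0,0,8]},{"hand":1,"travel":[2.1,-1.2,6],"angular":[0,0,16]},{"hand":1,"travel":[2.1,-1.2,9],"angular":[0,0,23.8]},{"hand":1,"travel":[2.1,-1.2,12],"angular":[0,0,23.8]},{"hand":1,"travel":[2.1,-1.2,12],"angular":[0,0,23.8]},{"hand":1,"travel":[2.1,-1.2,16],"angular":[0,0,23.8]},{"hand":1,"travel":[2.1,-1.2,19],"angular":[0,0,23.8]},{"hand":1,"travel":[2.1,-1.2,21],"angular":[0,0,23.8]},{"hand":1,"travel":[2.1,-1.2,21.8],"angular":[0,0,23.8]},{"hand":1,"travel":[2.1,-1.2,21.8],"angular":[0,0,23.8]},{"hand":1,"travel":[2.1,-1.2,21.8],"angular":[0,0,23.8]},{"hand":0,"travel":[2.1,-1.2,21.8],"angular":[0,0,23.8]},{"hand":0,"travel":[2.1,-1.2,21.8],"angular":[0,0,23.8]},{"hand":0,"travel":[2.1,-1.2,21.8],"angular":[0,0,23.8]},{"hand":0,"travel":[2.1,-1.2,21.8],"angular":[0,0,23.8]},{"hand":0,"travel":[2.1,-1.2,21.8],"angular":[0,0,23.8]},{"hand":0,"travel":[2.1,-1.2,21.8],"angular":[0,0,23.8]},{"hand":0,"travel":[2.1,-1.2,21.8],"angular":[0,0,23.8]}]'
python3 -c "
from h import *
togo(557.6,-333.6,87,0.2)"
```

```text
clock: 12.15
eef_pos: [648.8, -276.7, 33.3]
tool_rot: [3.141, -0.002, -0.216]
force: [-0.3, -0.3, 6.2]
width: 49.5
travel [-7.67  7.51 -5.38] ang [  0.09  -0.13 -23.83] j7 -0.05
```

```bash
python3 -m creep '[{"hand":0,"travel":[0,0,-3],"angular":[0,0,0]},{"hand":0,"travel":[0,0,-6],"angular":[0,0,0]},{"hand":0,"travel":[-4,4,-6],"angular":[0,0,-8]},{"hand":0,"travel":[-7.7,7.5,-6],"angular":[0,0,-16]},{"hand":0,"travel":[-7.7,7.5,-6],"angular":[0,0,-23.8]},{"hand":0,"travel":[-7.7,7.5,-5],"angular":[0,0,-23.8]},{"hand":0,"travel":[-7.7,7.5,-3],"angular":[0,0,-23.8]},{"hand":0,"travel":[-7.7,7.5,-2],"angular":[0,0,-23.8]},{"hand":0,"travel":[-7.7,7.5,-1],"angular":[0,0,-23.8]},{"hand":0,"travel":[-7.7,7.5,-0.5],"angular":[0,0,-23.8]},{"hand":0,"travel":[-7.7,7.5,-0.5],"angular":[0,0,-23.8]},{"hand":0,"travel":[-7.7,7.5,-0.5],"angular":[0,0,-23.8]}]'
python3 -c "
from h import *
togo(557.6,-333.6,33,0.2)"
```

```text
clock: 13.35
eef_pos: [558.1, -333.3, 38.4]
tool_rot: [3.139, -0.002, 0.2]
force: [0.1, -0.1, -0.7]
width: 49.1
travel [-0.05  0.02  0.54] ang [ 0.13 -0.14 -0.03] j7 0.36
```

```bash
python3 -m creep '[{"hand":0,"travel":[0,0,0.3],"angular":[0,0,0]},{"hand":0,"travel":[0,0,0.5],"angular":[0,0,0]},{"hand":0,"travel":[0,0,0.5],"angular":[0,0,0]},{"hand":0,"travel":[0,0,0.55],"angular":[0,0,0]},{"hand":0,"travel":[0,0,0.55],"angular":[0,0,0]},{"hand":1,"travel":[0,0,0.5],"angular":[0,0,0]},{"hand":1,"travel":[0,0,0.5],"angular":[0,0,0]},{"hand":1,"travel":[0,0,0.5],"angular":[0,0,0]},{"hand":1,"travel":[0,0,0.5],"angular":[0,0,0]},{"hand":1,"travel":[0,0,0.5],"angular":[0,0,0]},{"hand":1,"travel":[0,0,-3],"angular":[0,0,0]},{"hand":1,"travel":[0,0,-8],"angular":[0,0,0]},{"hand":1,"travel":[0,0,-13],"angular":[0,0,0]},{"hand":1,"travel":[0,0,-18],"angular":[0,0,0]},{"hand":1,"travel":[0,0,-18],"angular":[0,0,0]}]'
python3 -c "
from h import *
togo(465,-490,230,0.2)"
```

```text
clock: 14.85
eef_pos: [562.1, -334.6, 226.5]
tool_rot: [3.13, -0.014, 0.199]
force: [0.8, 0.1, -0.3]
width: 85.5
travel [-12.59  13.32  -0.37] ang [ 0.64 -0.79 -0.04] j7 0.45
```

```bash
python3 -c "
from h import *
togo(515,-475,225,0.93)"; python3 -m creep '[{"hand":1,"travel":[-7.5,12.8,0],"angular":[0,0,-8]},{"hand":1,"travel":[-7.5,12.8,0],"angular":[0,0,-16]},{"hand":1,"travel":[-7.5,12.8,0],"angular":[0,0,-24]},{"hand":1,"travel":[-7.5,12.8,0],"angular":[0,0,-32]},{"hand":1,"travel":[-7.5,12.8,0],"angular":[0,0,-40]},{"hand":1,"travel":[-7.5,12.8,0],"angular":[0.6,-0.8,-42]},{"hand":1,"travel":[-7.5,12.8,0],"angular":[0.6,-0.8,-42]},{"hand":1,"travel":[-7.5,12.8,0],"angular":[0.6,-0.8,-42]}]'
python3 - <<'E'
from h import *
for t,z in(('forceps',6),('carton',70)):
    o,im=outline('wrist',t,z); print(t,o,[np.round(d['at']) for d in ctrl.spot_point('wrist',t)][:2])
cv2.imwrite('pics/w5.png',im['frame'][:,:,::-1]); print(im['origin'])
E
```

```text
travel [-7.4  12.83  0.19] ang [  0.9   -0.52 -41.87] j7 0.45
clock: 15.65
eef_pos: [514.4, -474.3, 226.7]
tool_rot: [3.139, 0.006, 0.931]
force: [0.5, 0.2, 0.1]
width: 85.3
forceps [(0.66, array([ 481. , -440.1]), array([ 3.3, 24.1]), np.float64(0.937))] [array([ 477., -446.,   -0.])]
carton [(0.92, array([ 550.2, -340.2]), array([67.8, 63.5]), np.float64(0.212)), (0.22, array([ 619.3, -469.3]), array([ 64.7, 111.5]), np.float64(1.1))] [array([ 558., -333.,    4.])]
[ 459.56876197 -433.37301591  369.38012343]
```

View pics/w5.png

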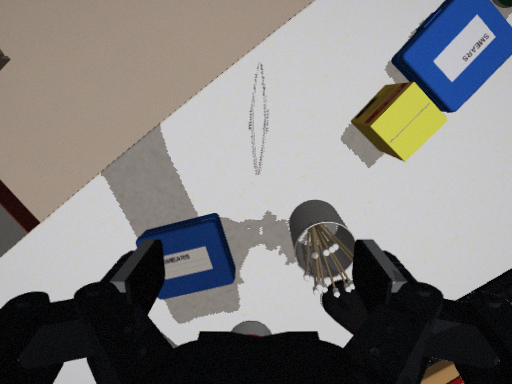

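Forceps ends are at (260,63) and (258,175), with its waist at (258,120), nearly along the tool's y. The carton stands upright beside the box at (400,120).

```bash
python3 -c "
from h import *
im=ctrl.get_image('wrist')
p=rect(im,[[260,62],[258,175],[258.5,119]],6);print(p,np.linalg.norm(p[0]-p[1]),(p[0]+p[1])/2,np.arctan2(*(p[0]-p[1])[::-1]))
a=np.arctan2(*(p[0]-p[1])[::-1])-np.pi/2; m=(p[0]+p[1])/2
print(a)
togo(*m,2,a)"
```

```text
[[ 427.82060491 -410.79236594]
 [ 526.3228455  -486.56944347]
 [ 475.1669628  -447.90564684]] 124.27733855762034 [ 477.0717252 -448.6809047] 2.4858579741600844
0.9150616473651878
travel [ 0.05 -4.59 22.49] ang [0.19 0.37 0.97] j7 1.3
```

```bash
python3 -m creep '[{"hand":1,"travel":[0,-4.6,3],"angular":[0.2,0.3,1]},{"hand":1,"travel":[0,-4.6,8],"angular":[0.2,0.3,1]},{"hand":1,"travel":[0,-4.6,13],"angular":[0.2,0.3,1]},{"hand":1,"travel":[0,-4.6,17],"angular":[0.2,0.3,1]},{"hand":1,"travel":[0,-4.6,20],"angular":[0.2,0.3,1]},{"hand":1,"travel":[0,-4.6,21.5],"angular":[0.2,0.3,1]},{"hand":1,"travel":[0,-4.6,22.3],"angular":[0.2,0.3,1]},{"hand":1,"travel":[0,-4.6,22.4],"angular":[0.2,0.3,1]},{"hand":1,"travel":[0,-4.6,22.4],"angular":[0.2,0.3,1]},{"hand":1,"travel":[0,-4.6,22.4],"angular":[0.2,0.3,1]}]'
```

```text
clock: 17.0
eef_pos: [477.8, -449.8, 4.6]
tool_rot: [3.139, 0.001, 0.914]
force: [-0.5, 0.1, 0.3]
width: 85.6
```

```bash
python3 -m creep '[{"hand":0,"travel":[0,-0.1,0.2],"angular":[0,0,0]},{"hand":0,"travel":[0,-0.1,0.2],"angular":[0,0,0]},{"hand":0,"travel":[0,-0.1,0.2],"angular":[0,0,0]},{"hand":0,"travel":[0,-0.1,0.2],"angular":[0,0,0]},{"hand":0,"travel":[0,-0.1,0.2],"angular":[0,0,0]},{"hand":0,"travel":[0,-0.1,0.2],"angular":[0,0,0]},{"hand":0,"travel":[0,-0.1,0.2],"angular":[0,0,0]},{"hand":0,"travel":[0,-0.1,0.2],"angular":[0,0,0]},{"hand":0,"travel":[0,-0.1,0.2],"angular":[0,0,0]}]'
```

```text
clock: 17.9
eef_pos: [477.0, -449.2, 2.9]
tool_rot: [3.139, 0.002, 0.914]
force: [-1.2, 0.8, 5.6]
width: 14.8
```

```bash
python3 -m creep '[{"hand":0,"travel":[0,0,-3],"angular":[0,0,0]},{"hand":0,"travel":[0,0,-7],"angular":[0,0,0]},{"hand":0,"travel":[0,0,-10],"angular":[0,0,0]},{"hand":0,"travel":[0,0,-10],"angular":[0,0,0]}]'
python3 -c "
from h import *
togo(465,-254.4,60,0.2)
im=ctrl.get_image('scene');cv2.imwrite('pics/s6.png',cv2.resize(im['frame'][100:300,150:390,::-1],None,fx=2.5,fy=2.5))"
```

```text
clock: 18.3
eef_pos: [479.7, -450.6, 107.2]
tool_rot: [3.13, 0.001, 0.914]
force: [0.6, -0.7, -0.1]
width: 14.6
travel [ 14.65 -13.2    4.56] ang [ 0.64 -0.16 40.92] j7 1.19
```

View pics/s6.png

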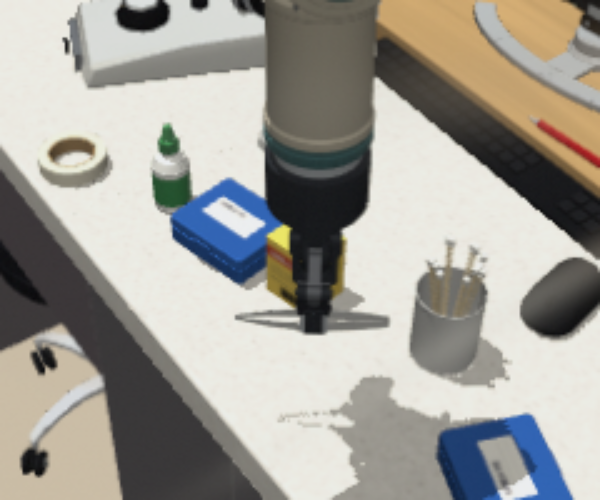

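The forceps is held at its middle, at (312,320) in the crop. The bottle (172,180) and carton are standing. Now carrying it to the front.

```bash
python3 -m creep '[{"hand":0,"travel":[3.6,-3.3,0],"angular":[0,0,8]},{"hand":0,"travel":[7.2,-6.6,0],"angular":[0,0,16]},{"hand":0,"travel":[10.8,-10,0],"angular":[0,0,24]},{"hand":0,"travel":[14.6,-13.2,0],"angular":[0.6,-0.2,32]},{"hand":0,"travel":[14.6,-13.2,0],"angular":[0.6,-0.2,40.9]},{"hand":0,"travel":[14.6,-13.2,2],"angular":[0.6,-0.2,40.9]},{"hand":0,"travel":[14.6,-13.2,4],"angular":[0.6,-0.2,40.9]},{"hand":0,"travel":[14.6,-13.2,4.5],"angular":[0.6,-0.2,40.9]},{"hand":0,"travel":[14.6,-13.2,4.5],"angular":[0.6,-0.2,40.9]}]'
python3 -c "
from h import *
togo(465,-254.4,3.5,0.2)"
```

```text
clock: 19.25
eef_pos: [461.7, -253.3, 57.1]
tool_rot: [-3.138, 0.006, 0.2]
force: [-0.5, -0.3, 0.0]
width: 15.0
travel [0.33 0.19 5.36] ang [-0.23  0.35  0.03] j7 0.28
```

```bash
python3 -m creep '[{"hand":0,"travel":[0.3,0.2,1],"angular":[0,0,0]},{"hand":0,"travel":[0.3,0.2,2.5],"angular":[-0.2,0.3,0]},{"hand":0,"travel":[0.3,0.2,3.8],"angular":[-0.2,0.3,0]},{"hand":0,"travel":[0.3,0.2,4.6],"angular":[-0.2,0.3,0]},{"hand":0,"travel":[0.3,0.2,5],"angular":[-0.2,0.3,0]},{"hand":0,"travel":[0.3,0.2,5.2],"angular":[-0.2,0.3,0]},{"hand":0,"travel":[0.3,0.2,5.3],"angular":[-0.2,0.3,0]},{"hand":0,"travel":[0.3,0.2,5.35],"angular":[-0.2,0.3,0]},{"hand":0,"travel":[0.3,0.2,5.35],"angular":[-0.2,0.3,0]}]'
```

```text
clock: 20.15
eef_pos: [464.9, -254.7, 3.9]
tool_rot: [-3.141, 0.0, 0.2]
force: [-0.2, -0.1, -0.6]
width: 14.5
```

Still no box contact. Going down the last millimetre and opening only a little, so that the finger stays clear of the box.

```bash
python3 -m creep '[{"hand":0,"travel":[0,0,0.1],"angular":[0,0,0]},{"hand":0,"travel":[0,0,0.1],"angular":[0,0,0]},{"hand":0.28,"travel":[0,0,0],"angular":[0,0,0]},{"hand":0.28,"travel":[0,0,0],"angular":[0,0,0]},{"hand":0.28,"travel":[0,0,0],"angular":[0,0,0]},{"hand":0.28,"travel":[0,0,0],"angular":[0,0,0]}]'
```

```text
clock: 20.75
eef_pos: [464.9, -254.7, 3.9]
tool_rot: [-3.141, 0.0, 0.2]
force: [-1.6, 0.2, -0.6]
width: 23.7
```

```bash
python3 -m creep '[{"hand":0.28,"travel":[0,0,-1],"angular":[0,0,0]},{"hand":0.28,"travel":[0,0,-5],"angular":[0,0,0]},{"hand":0.28,"travel":[0,0,-10],"angular":[0,0,0]},{"hand":1,"travel":[0,0,-15],"angular":[0,0,0]},{"hand":1,"travel":[0,0,-20],"angular":[0,0,0]},{"hand":1,"travel":[0,0,-20],"angular":[0,0,0]}]'
python3 - <<'E'
from h import *
im=ctrl.get_image('top');f=im['frame'][150:280,140:360,::-1]
cv2.imwrite('pics/t7.png',cv2.resize(f,None,fx=3.5,fy=3.5,interpolation=cv2.INTER_CUBIC))
for c in('top','scene'):
    ctrl.get_image(c)
    for t in('slide_box','forceps','carton','dropper'): print(c,t,[np.round(d['at']) for d in ctrl.spot_point(c,t)][:2])
togo(675.5,-148.5,210,1.488)
E
```

```text
clock: 21.35
eef_pos: [469.0, -256.1, 211.2]
tool_rot: [3.133, -0.01, 0.2]
force: [1.5, -0.8, -0.3]
width: 66.6
top slide_box [array([ 543., -240.,    3.]), array([ 557., -612.,   -1.])]
top forceps []
top carton [array([ 557., -333.,   -1.])]
top dropper [array([ 524., -152.,    1.])]
scene slide_box [array([ 539., -238.,   -1.]), array([ 557., -615.,   -4.])]
scene forceps []
scene carton [array([ 557., -337.,   -2.])]
scene dropper [array([ 520., -154.,   -2.])]
travel [22.77 -6.18 -0.71] ang [-1.100e-01  2.000e-02 -7.376e+01] j7 0.38
```

View pics/t7.png

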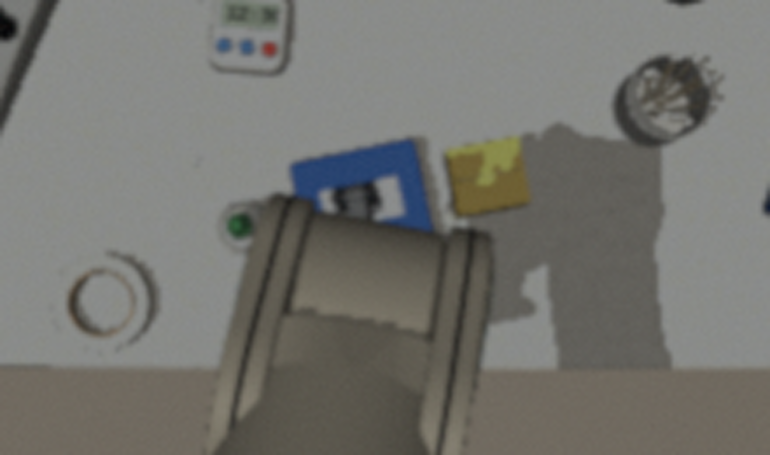

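The carton (487,176) is square at the right, the bottle (240,225) at the left, and the timer is at (250,35). The arm hides the forceps. Moving on to the timer.

```bash
python3 -m creep '[{"hand":1,"travel":[3,-1,0],"angular":[0,0,-8]},{"hand":1,"travel":[6,-2,0],"angular":[0,0,-16]},{"hand":1,"travel":[10,-3,0],"angular":[0,0,-24]},{"hand":1,"travel":[14,-4,0],"angular":[0,0,-32]},{"hand":1,"travel":[18,-5,0],"angular":[0,0,-40]},{"hand":1,"travel":[22.8,-6.2,0],"angular":[0,0,-48]},{"hand":1,"travel":[22.8,-6.2,0],"angular":[0,0,-56]},{"hand":1,"travel":[22.8,-6.2,0],"angular":[0,0,-64]},{"hand":1,"travel":[22.8,-6.2,0],"angular":[0,0,-72]},{"hand":1,"travel":[22.8,-6.2,0],"angular":[0,0,-73.8]},{"hand":1,"travel":[22.8,-6.2,4],"angular":[0,0,-73.8]},{"hand":1,"travel":[22.8,-6.2,8],"angular":[0,0,-73.8]},{"hand":1,"travel":[22.8,-6.2,12],"angular":[0,0,-73.8]},{"hand":1,"travel":[22.8,-6.2,12],"angular":[0,0,-73.8]}]'
python3 - <<'E'
from h import *
o,im=outline('wrist','timer',10); print(o)
cv2.imwrite('pics/w8.png',im['frame'][:,:,::-1])
togo(675.5,-148.5,5,1.488)
E
```

```text
clock: 23.3
eef_pos: [670.8, -148.5, 76.8]
tool_rot: [-3.128, -0.001, 1.487]
force: [-0.4, -0.2, -0.6]
width: 85.5
[(0.64, array([ 675.2, -149.8]), array([62.7, 68.6]), np.float64(1.508))]
travel [-0.06  0.01  7.81] ang [-0.14 -0.07 -0.03] j7 1.17
```

View pics/w8.png

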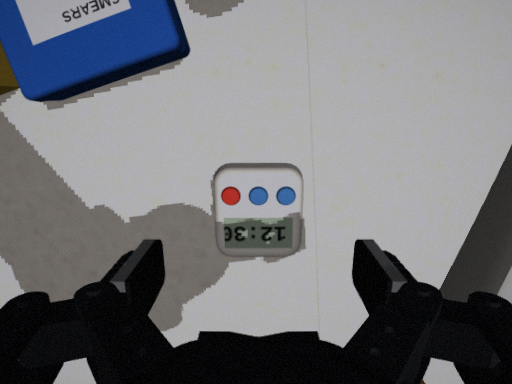

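The timer is centred between the fingers at (258,210). Descending in steps and watching the force.

```bash
python3 -m creep '[{"hand":1,"travel":[0,0,3],"angular":[0,0,0]},{"hand":1,"travel":[-0.1,0,6],"angular":[-0.1,-0.1,0]},{"hand":1,"travel":[-0.1,0,7.3],"angular":[-0.1,-0.1,0]},{"hand":1,"travel":[-0.1,0,7.8],"angular":[-0.1,-0.1,0]},{"hand":1,"travel":[-0.1,0,8],"angular":[-0.1,-0.1,0]},{"hand":1,"travel":[-0.1,0,8],"angular":[-0.1,-0.1,0]},{"hand":1,"travel":[-0.1,0,8],"angular":[-0.1,-0.1,0]}]'
```

```text
clock: 24.1
eef_pos: [676.4, -148.9, 4.6]
tool_rot: [3.14, 0.001, 1.487]
force: [-0.0, 0.5, 0.2]
width: 85.1
```

```bash
python3 -c "
from h import *
im=ctrl.get_image('scene');cv2.imwrite('pics/s9.png',cv2.resize(im['frame'][90:240,160:360,::-1],None,fx=3.5,fy=3.5))
togo(675.5,-149,-3,1.488)"
```

```text
travel [-0.01 -0.07  0.74] ang [ 0.08  0.03 -0.04] j7 1.12
```

View pics/s9.png

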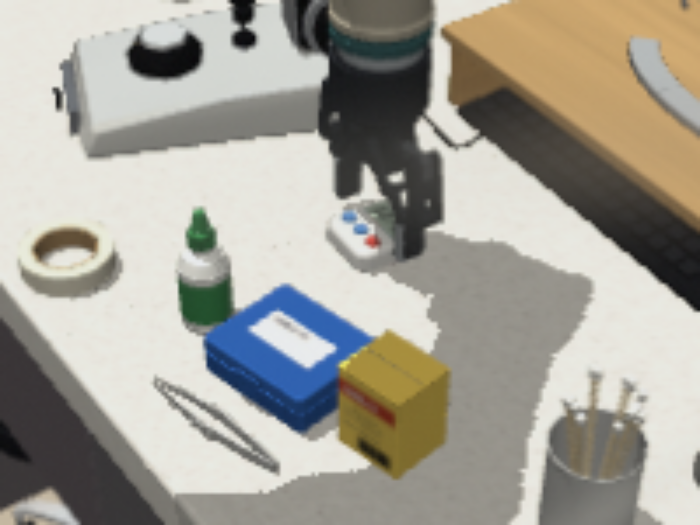

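Forceps lie flat in front of the box at (215,425), with bottle and carton standing at its sides. The fingers straddle the timer with the tips still raised, so I'll lower 6 mm and close.

```bash
python3 -m creep '[{"hand":1,"travel":[0,-0.1,0.3],"angular":[0,0,0]},{"hand":1,"travel":[0,-0.1,0.6],"angular":[0,0,0]},{"hand":1,"travel":[0,-0.1,0.6],"angular":[0,0,0]},{"hand":0,"travel":[0,-0.1,0.6],"angular":[0,0,0]},{"hand":0,"travel":[0,-0.1,0.6],"angular":[0,0,0]},{"hand":0,"travel":[0,-0.1,0.6],"angular":[0,0,0]},{"hand":0,"travel":[0,-0.1,0.6],"angular":[0,0,0]},{"hand":0,"travel":[0,-0.1,0.6],"angular":[0,0,0]},{"hand":0,"travel":[0,-0.1,0.6],"angular":[0,0,0]}]'
```

```text
clock: 25.05
eef_pos: [675.9, -148.9, -0.8]
tool_rot: [3.139, 0.001, 1.487]
force: [-1.0, -0.3, 5.9]
width: 58.1
```

```bash
python3 -m creep '[{"hand":0,"travel":[0,0,-3],"angular":[0,0,0]},{"hand":0,"travel":[0,0,-7],"angular":[0,0,0]},{"hand":0,"travel":[0,0,-11],"angular":[0,0,0]},{"hand":0,"travel":[0,0,-11],"angular":[0,0,0]}]'
python3 - <<'E'
from h import *
togo(538.5,-239.5,110,0.2)
im=ctrl.get_image('scene');cv2.imwrite('pics/s10.png',cv2.resize(im['frame'][90:240,160:360,::-1],None,fx=3.5,fy=3.5))
E
```

```text
clock: 25.45
eef_pos: [679.5, -148.4, 115.1]
tool_rot: [3.129, 0.0, 1.487]
force: [0.6, -0.8, -0.4]
width: 58.1
travel [-10.26 -13.29   0.34] ang [ 0.64 -0.45 73.73] j7 1.19
```

View pics/s10.png

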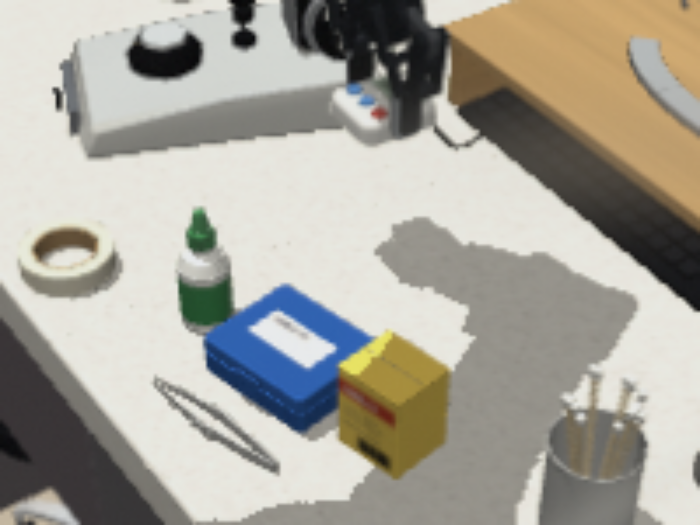

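The timer is held level, at (365,110). Carrying it over the lid.

```bash
python3 -m creep '[{"hand":0,"travel":[-2,-2.6,0],"angular":[0,0,8]},{"hand":0,"travel":[-4,-5.2,0],"angular":[0,0,16]},{"hand":0,"travel":[-6,-7.8,0],"angular":[0,0,24]},{"hand":0,"travel":[-8,-10.4,0],"angular":[0,0,32]},{"hand":0,"travel":[-10.3,-13.3,0],"angular":[0,0,40]},{"hand":0,"travel":[-10.3,-13.3,0],"angular":[0,0,48]},{"hand":0,"travel":[-10.3,-13.3,0],"angular":[0,0,56]},{"hand":0,"travel":[-10.3,-13.3,0],"angular":[0,0,64]},{"hand":0,"travel":[-10.3,-13.3,0],"angular":[0,0,72]},{"hand":0,"travel":[-10.3,-13.3,0.3],"angular":[0.6,-0.4,73.7]},{"hand":0,"travel":[-10.3,-13.3,3],"angular":[0.6,-0.4,73.7]},{"hand":0,"travel":[-10.3,-13.3,5],"angular":[0.6,-0.4,73.7]},{"hand":0,"travel":[-10.3,-13.3,6],"angular":[0.6,-0.4,73.7]},{"hand":0,"travel":[-10.3,-13.3,6],"angular":[0.6,-0.4,73.7]},{"hand":0,"travel":[-10.3,-13.3,6],"angular":[0.6,-0.4,73.7]}]'
python3 - <<'E'
from h import *
togo(538.5,-239.5,34,0.2)
E
```

```text
clock: 27.0
eef_pos: [537.0, -240.2, 51.1]
tool_rot: [-3.14, 0.004, 0.201]
force: [-0.3, -0.7, -0.4]
width: 58.3
travel [ 0.17 -0.04  1.71] ang [-0.07  0.21  0.08] j7 0.23
```

```bash
python3 -m creep '[{"hand":0,"travel":[0.15,0,0.7],"angular":[0,0.2,0]},{"hand":0,"travel":[0.15,0,1.2],"angular":[0,0.2,0]},{"hand":0,"travel":[0.15,0,1.5],"angular":[0,0.2,0]},{"hand":0,"travel":[0.15,0,1.6],"angular":[0,0.2,0]},{"hand":0,"travel":[0.15,0,1.65],"angular":[0,0.2,0]},{"hand":0,"travel":[0.15,0,1.65],"angular":[0,0.2,0]}]'
```

```text
clock: 27.6
eef_pos: [538.5, -240.0, 34.6]
tool_rot: [-3.14, 0.0, 0.201]
force: [-0.7, 0.3, -0.4]
width: 57.7
```

```bash
python3 -m creep '[{"hand":0,"travel":[0,0,0.1],"angular":[0,0,0]},{"hand":0,"travel":[0,0,0.15],"angular":[0,0,0]},{"hand":0,"travel":[0,0,0.15],"angular":[0,0,0]}]'
```

```text
clock: 27.9
eef_pos: [538.6, -240.0, 33.2]
tool_rot: [-3.141, -0.0, 0.201]
force: [-0.2, -0.3, -0.8]
width: 58.0
```

```bash
python3 -m creep '[{"hand":0,"travel":[0,0,0.1],"angular":[0,0,0]},{"hand":0,"travel":[0,0,0.15],"angular":[0,0,0]},{"hand":0,"travel":[0,0,0.15],"angular":[0,0,0]}]'
```

```text
clock: 28.2
eef_pos: [538.6, -240.0, 33.0]
tool_rot: [-3.141, -0.0, 0.201]
force: [-2.5, 0.5, 10.9]
width: 57.8
```

Contact (11 N). Release, rise and move off to clear the views.

```bash
python3 -m creep '[{"hand":1,"travel":[0,0,0],"angular":[0,0,0]},{"hand":1,"travel":[0,0,0],"angular":[0,0,0]},{"hand":1,"travel":[0,0,0],"angular":[0,0,0]},{"hand":1,"travel":[0,0,0],"angular":[0,0,0]},{"hand":1,"travel":[0,0,0],"angular":[0,0,0]},{"hand":1,"travel":[0,0,-3],"angular":[0,0,0]},{"hand":1,"travel":[0,0,-8],"angular":[0,0,0]},{"hand":1,"travel":[0,0,-13],"angular":[0,0,0]},{"hand":1,"travel":[0,0,-18],"angular":[0,0,0]},{"hand":1,"travel":[0,0,-22],"angular":[0,0,0]},{"hand":1,"travel":[0,5,-22],"angular":[0,0,0]},{"hand":1,"travel":[0,7,-22],"angular":[0,0,0]},{"hand":1,"travel":[0,7,-22],"angular":[0,0,0]},{"hand":1,"travel":[0,7,-22],"angular":[0,0,0]}]'
python3 - <<'E'
from h import *
a=0.2; 
def bf(p,c): d=np.array(p[:2])-c; return np.round([d@[np.cos(a),np.sin(a)],d@[-np.sin(a),np.cos(a)]],1)
c=np.array([538.5,-239.5])
for t,z in(('slide_box',25),('timer',44),('forceps',6),('dropper',40),('carton',70)):
    o,im=outline('wrist',t,z); print(t,o[:2],'out',[bf(q[1],c) for q in o][:2],'spot',[(np.round(d['at']),bf(d['at'],c)) for d in ctrl.spot_point('wrist',t)][:2])
cv2.imwrite('pics/w11.png',im['frame'][:,:,::-1])
for cam in('scene',):
    ctrl.get_image(cam)
    for t in('slide_box','timer','forceps','dropper','carton','swab_pot','tape_roll'): print(cam,t,[(np.round(d['at']),bf(d['at'],c)) for d in ctrl.spot_point(cam,t)][:2])
E
```

```text
clock: 29.6
eef_pos: [552.2, -308.3, 252.5]
tool_rot: [-3.14, 0.0, 0.201]
force: [-0.2, 0.1, -0.1]
width: 85.3
slide_box [(0.94, array([ 538.3, -239.9]), array([85.5, 98.9]), np.float64(0.201)), (0.62, array([ 545.9, -545.4]), array([40.3, 15.6]), np.float64(0.161))] out [array([-0.3, -0.4]), array([ -53.5, -301.3])] spot []
timer [(0.88, array([ 538.3, -241.3]), array([60.6, 64.9]), np.float64(0.224))] out [array([-0.6, -1.7])] spot [(array([ 539., -243.,   37.]), array([ 0.1, -3.8]))]
forceps [(0.98, array([ 466. , -260.1]), array([ 22.4, 109.8]), np.float64(0.237))] out [array([-75.1,  -5.8])] spot [(array([ 466., -253.,    2.]), array([-73.9,   1.5]))]
dropper [(0.58, array([ 521.3, -161.5]), array([40.5, 33.3]), np.float64(0.202)), (0.55, array([ 538.3, -240.3]), array([83.6, 95.1]), np.float64(0.202))] out [array([-1.4, 79.9]), array([-0.4, -0.7])] spot [(array([ 524., -151.,   -3.]), array([ 2.8, 89.4]))]
carton [(0.63, array([ 557.1, -328.5]), array([49.9, 65.6]), np.float64(0.202))] out [array([  0.5, -90.9])] spot [(array([ 558., -334.,    0.]), array([  0.7, -96.3]))]
scene slide_box [(array([ 539., -239.,   -2.]), array([0.8, 0.5])), (array([ 558., -614.,   -2.]), array([ -55.4, -371.3]))]
scene timer []
scene forceps [(array([ 464., -254.,    4.]), array([-75.8,   0.4]))]
scene dropper [(array([ 521., -150.,   -0.]), array([ 0.7, 91.2])), (array([ 555., -335.,   -0.]), array([ -2.7, -96.8]))]
scene carton []
scene swab_pot [(array([ 617., -467.,   -1.]), array([  31.8, -238.3]))]
scene tape_roll [(array([460., -37.,   1.]), array([-36.7, 214.2]))]
```

View pics/w11.png

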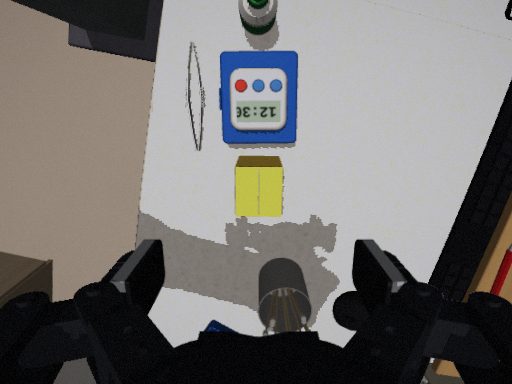

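The wrist view shows the timer centred on the lid (258,99) and the forceps at (196,97), about 0.05 rad off parallel. The carton (259,187) is square and the bottle is at (258,15). All of it is well inside tolerance, so I'm handing in.

```bash
python3 -c "
from cell import ctrl
print(ctrl.finish_job())"
```

```text
the job is handed in; nothing more can be done
None
```

The slide station is set out and the job was handed in at about 30 s of the 115 s. It reported no verdict. My last checks put everything inside the limits.

Positions at the last check, in the box's frame (x to its back, y to its left):

| Thing | x (mm) | y (mm) | Other checks |
|---|---|---|---|
| Dropper bottle | about +2 | +90 | upright, on the worktop |
| Carton | about +1 | −96 | upright, square within 0.01 rad |
| Forceps | −75 | about +1 | flat, parallel within about 0.05 rad |
| Timer | about 0 | −2 to −4 | flat and face up on the lid |

- **Bystanders:** the slide box, swab pot and tape roll read within about 3 mm of where they started, which is inside the measuring error.
- **Forces:** the highest wrist force I read after a move was about 11 N, when the timer touched the lid.
- **Misses and disagreements:** in the last scene picture the networks missed the timer and the carton, and reported a second "dropper" where the carton stands. The wrist outlines of the bottle, carton and forceps differed by 5 to 10 mm from the point reports. The bottle was cut off at the picture's edge and the carton's side face showed, so I went by the point reports and the picture.

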